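# Put the stacking pots back together on their stand

## Task

Put the set of white stacking pots back together on its round wooden stand: the tallest pot at the bottom, seated in the stand, the middle one on it, the lowest one on that, and the knobbed wooden lid on top, every piece upright and fully seated. Leave the tin, the tomato and the egg cup standing where they are.

Things in the scene. Friction and masses are not known exactly. Their poses are not given: they have to be found in the camera images.
- stand: Light wooden stand, fixed to the surface: a flat disc 90 mm across, 16 mm tall, with a round recess 53 mm across and 10 mm deep in its top. A pot foot drops into the recess until the pot shoulder rests on the top, so the pot origin is then 8 mm above the stand origin. Origin: centre of the underside; z up.
- tall_pot: White ceramic pot, 60 mm across, 80 mm tall over all (the tallest of three), open mouth 53 mm across, inner floor 15 mm up. A tapered foot 8 mm high (42 mm wide below, 50 at the shoulder) drops into the mouth or recess below until the shoulder rests on the rim: origin then 8 mm below that rim. Grip the sides near the rim. 190 g. Origin: centre of the underside; z up.
- middle_pot: White ceramic pot, 60 mm across, 58 mm tall over all (the middle of three), open mouth 53 mm across, inner floor 15 mm up. A tapered foot 8 mm high (42 mm wide below, 50 at the shoulder) drops into the mouth or recess below until the shoulder rests on the rim: origin then 8 mm below that rim. Grip the sides near the rim. 150 g. Origin: centre of the underside; z up.
- low_pot: White ceramic pot, 60 mm across, 44 mm tall over all (the lowest of three), open mouth 53 mm across, inner floor 15 mm up. A tapered foot 8 mm high (42 mm wide below, 50 at the shoulder) drops into the mouth or recess below until the shoulder rests on the rim: origin then 8 mm below that rim. Grip the sides near the rim. 120 g. Origin: centre of the underside; z up.
- lid: Light wooden lid, right way up: from the underside, the same tapered foot as the pots 0 to 8 mm (42 to 50 mm across), a disc 60 mm across 8 to 16 mm, a round knob 26 mm across (18 at its neck) 16 to 44 mm. Grip the knob. It seats on a pot as the pots do, origin 8 mm below the rim. 60 g. Origin: centre of the underside; z up.
- tin: Unopened green food tin, 57 mm across, 72 mm tall. A bystander: not part of the stack, leave it standing where it is. Origin: centre of the underside, z up.
- tomato: Tomato, about 57 mm across, 62 mm tall. A bystander: not part of the stack, leave it standing where it is. Origin: centre of the underside, z up.
- egg_cup: White egg cup standing upside down, waisted, solid to the touch, 49 mm across, 61 mm tall. A bystander: not part of the stack, leave it standing where it is. Origin: centre of the underside, z up.

How it is judged:
By the outcome, as a careful person would: the job done as asked, in the order asked, and still so for the second after the job is handed in, with the robot touching nothing.
It also fails if it takes over 118 s, if anything falls off the work surface, if the arm or the gripper's body presses on something with over 40 N, if the wrist force passes 120 N, or if a joint passes its speed limit or range.

## Robot

A 6-joint arm with a two-finger parallel gripper is mounted at the origin on a cart in front of the work surface, level with it; the furniture and walls round the work are solid. World frame = base frame: x ahead of the robot, y to its left, z up, the work surface at z = 0. Lengths are in m, angles in rad, forces in N, time in s.
With the tool pointing down it reaches from about 0.3 to 0.775 m from the base axis. Payload 14.6 kg.
Tool frame: the origin (TCP) lies at the very end of the fingers, on their centre line; the grasp point (between the pads) lies 19 mm behind it; z points along the fingers, y is the line along which they close (so a half turn about z gives the same grasp; the last joint's range is limited). The gripper opens to 94 mm and grips with 3 to 60 N. Pads are 16 mm wide; open, the fingers measure 119 mm over their backs; the gripper's body (75 mm by 177 mm) begins 78 mm behind the grasp point.
Start: joints at [-1.248, 0.3, 1.521, -0, 1.321, -0.067], TCP at [0.209, -0.509, 0.205] pointing down, gripper open.
Joint ranges: [-3.03, 3.03], [-0.79, 2.21], [0.23, 2.52], [-1.04, 4.18], [0, 3.07], [-2.55, 2.55]. Speed limits (rad/s): [2.22, 2.22, 2.57, 3.14, 3.14, 3.14].

## Interface

Orientations are given as [roll, pitch, yaw] about the fixed x, y, z axes, in that order (R = Rz(yaw) Ry(pitch) Rx(roll)).
In Python, from station import status, vision, order, silhouettes gives the robot as it stands. The module is installed in compiled form; this text tells all that it offers.
- The arm moves only by the shell command python3 -m pendant 'ROWS' [FORCE]. ROWS is JSON, one flat list of numbers, 7 for each row, row after row: the shift along the tool's x, y, z in units of 500 mm (1.0 is 500 mm), then the turn, a rotation vector about the tool's x, y, z in units of 90 degrees (1.0 is 90 degrees), then the opening, from -1 (shut) to 1 (fully open). A call has 1 to 12 rows; each row is the pose to reach, as a shift and turn from the pose commanded when the call began, along the tool's axes at that moment; what a row does not reach only later rows make up. A row lasts 1/10 s, in which the tool goes at most 50 mm and 8.59 degrees, less where a joint would pass 70% of its speed; a pose out of reach is approached as far as the arm can. A call with a number of a shift or a turn outside -1 to 1 is refused whole. A call with a gripper value outside its range is refused whole. The fingers move at their own pace and stop on an object; FORCE is the grip in N (left out, the last holds). Time passes only in rows, so rows that repeat a pose let the fingers close. It gives the time, the measured TCP pose, the force, the opening and the grip force at its end, in the units of the state.
- status.get_obs(): the state, without advancing time (a new reading comes with each control period).
- vision.camera(name): name is "scene" or "top" or "wrist"; returns a dict with "pixels" (400x640x3 uint8, red, green, blue), "K" (3x3 intrinsics, pixels), "R" (3x3) and "t" (3): a world point X has camera coordinates R X + t. Camera axes: x right, y down, z forward; pixel columns grow to the right and rows downward; lengths in m; the calibration is good to about 2 mm. A picture is of the moment at which its call begins. There is no depth.
- order.hand_in(): hands the job in; it is judged then, once.
Trained networks look in a picture, given as the dict that the camera call returned (one of the last four; its "shot" number tells which), for a name from the list of things; names that differ only in an ending like _2 or _b are one class to them, and where a whole thing is asked for, a point or a joint stands for the part that bears it (a point fixed in the world has none). Each returns a list of dicts, best first, with "score" (0 to 1); they miss things now and then, are a little off and sometimes report something else, mostly with a low value. They report only what shows in the picture. A call takes as long as a camera call.
- silhouettes(target, picture): "region" (400x640 bool, what is visible of it) and "extent" ([left, top, right, bottom] in pixels, round what is visible of it).
The state is a dict: "time_s": time; "qpos": joint angles; "joint_vel": joint speeds; "tau": joint torques, N m; "ee_pos": TCP position; "eef_rot": TCP orientation; "force": force on the tool from outside, world axes, zero at the start; "moment": the same for the moment, N m; "grip_width": finger opening in m; "grip_force": force on a finger pad.
Only numpy, scipy, OpenCV 4.12 (cv2) and the standard library are available. Lean on these libraries where they do the work, as an engineer would, in place of code of your own. Each camera call takes 0.05 s, during which the arm holds its last target. There are 200 camera calls.

## Working session

There is one attempt and no reset: what is moved stays moved. The work goes in short steps, Python scripts to look and compute and a shell command to move; the robot and the scene stay as the last step left them, time stands still between calls to the robot, and variables do not carry over. Pictures are saved under pics/ and viewed, at most 14 in all, crops included, and the job is handed in when it is done.

```bash
mkdir -p pics; python3 - <<'E'
from station import status, vision, silhouettes
import cv2,numpy as np
o=status.get_obs();print({k:np.round(o[k],4).tolist() for k in o})
for n in("scene","top"):
    p=vision.camera(n);cv2.imwrite(f"pics/{n}0.png",p["pixels"][:,:,::-1])
    print(n,np.round(p["K"],1).tolist(),np.round(p["R"],3).tolist(),np.round(p["t"],3).tolist())
    for t in["stand","tall_pot","middle_pot","low_pot","lid","tin","tomato","egg_cup"]:
        print(t,[(round(float(d["score"]),2),[int(x) for x in d["extent"]]) for d in silhouettes(t,p)][:4])
E
```

```text
{'time_s': 0.0, 'qpos': [-1.2476, 0.3005, 1.5216, -0.0, 1.3207, -0.0666], 'joint_vel': [-0.0002, -0.0009, -0.0005, 0.0005, 0.0003, -0.0003], 'tau': [0.0002, -53.18, -35.274, 0.0708, 0.0244, -0.0001], 'ee_pos': [0.2089, -0.5085, 0.2049], 'eef_rot': [-3.1405, -0.0, 0.3899], 'force': [0.3322, -0.4982, 0.5451], 'moment': [-0.0135, 0.0088, 0.0454], 'grip_force': 0.0, 'grip_width': 0.0942}
scene [[380.9, 0.0, 322.6], [0.0, 380.9, 199.2], [0.0, 0.0, 1.0]] [[-0.945, 0.326, -0.0], [0.233, 0.675, -0.701], [-0.228, -0.662, -0.714]] [0.495, -0.122, 1.035]
stand [(0.72, [276, 266, 319, 311])]
tall_pot [(0.58, [385, 223, 417, 267])]
middle_pot [(0.63, [314, 130, 338, 157])]
low_pot [(0.74, [246, 145, 269, 172])]
lid [(0.73, [313, 130, 337, 161]), (0.65, [346, 191, 372, 216])]
tin [(0.84, [263, 192, 292, 238])]
tomato [(0.87, [296, 171, 318, 193])]
egg_cup [(0.92, [316, 222, 340, 254]), (0.53, [385, 223, 415, 269])]
top [[439.6, 0.0, 319.0], [0.0, 439.6, 201.4], [0.0, 0.0, 1.0]] [[-0.018, -1.0, -0.022], [-0.989, 0.021, -0.147], [0.147, 0.019, -0.989]] [0.057, 0.536, 0.806]
stand [(0.92, [211, 128, 259, 177])]
tall_pot [(0.76, [212, 237, 253, 272]), (0.54, [213, 126, 260, 176])]
middle_pot [(0.75, [408, 220, 444, 255])]
low_pot [(0.97, [408, 135, 442, 164])]
lid [(0.98, [302, 231, 331, 259]), (0.37, [214, 237, 251, 272])]
tin [(0.82, [304, 124, 331, 166]), (0.44, [212, 235, 254, 275])]
tomato [(0.91, [353, 178, 381, 211])]
egg_cup [(0.57, [263, 183, 289, 208])]
```

View pics/scene0.png

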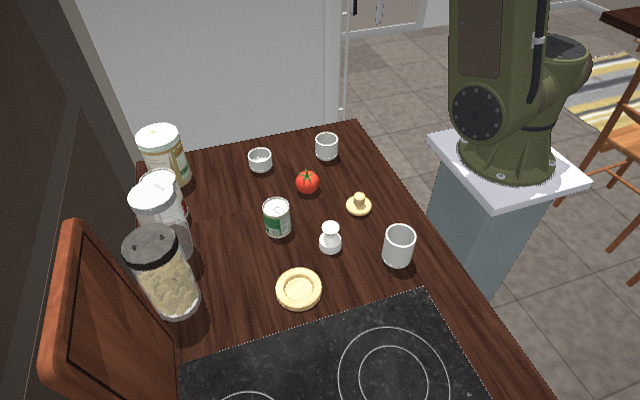

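View pics/top0.png

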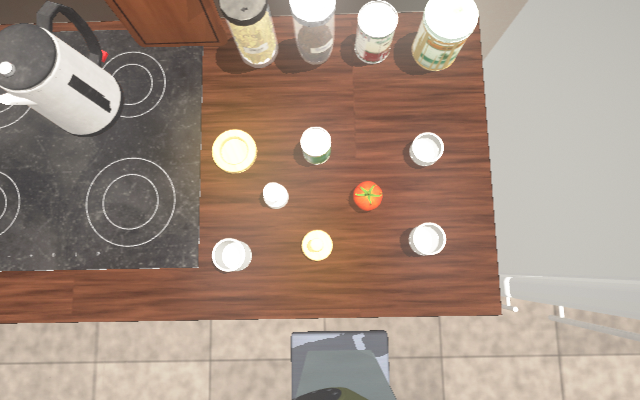

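The scene view shows every piece upright: tall pot (399,246), lid (359,205), middle pot (326,147), low pot (260,160), stand (298,289). The top view agrees: stand (235,152), tall pot (232,255), lid (317,245), middle pot (427,239), low pot (427,149).

```bash
cat > h.py <<'E'
import numpy as np,cv2
from scipy.optimize import least_squares
from station import status, vision, silhouettes
P={"stand":[(45,0),(45,16)],"tall_pot":[(21,0),(25,8),(30,8),(30,80)],"middle_pot":[(21,0),(25,8),(30,8),(30,58)],
"low_pot":[(21,0),(25,8),(30,8),(30,44)],"lid":[(21,0),(25,8),(30,8),(30,16),(9,16),(13,30),(10,44)],
"tin":[(28.5,0),(28.5,72)],"tomato":[(15,0),(28.5,30),(15,60)],"egg_cup":[(24.5,0),(10,30),(20,61)]}
A=np.linspace(0,2*np.pi,40,endpoint=False)
def proj(p,X):
    c=X@np.array(p["R"]).T+p["t"]; q=c@np.array(p["K"]).T; return q[:,:2]/q[:,2:]
def hullm(pts):
    h=cv2.convexHull(pts.astype(np.float32)); m=cv2.moments(h)
    return np.array([m["m10"]/m["m00"],m["m01"]/m["m00"],m["m00"]])
def model(n,x,y,z=0):
    return np.vstack([np.c_[x+r*1e-3*np.cos(A),y+r*1e-3*np.sin(A),np.full(40,z+h*1e-3)] for r,h in P[n]])
def feat(n,p,near,seg=None):
    best=min(silhouettes(seg or n,p),key=lambda d:np.hypot((d["extent"][0]+d["extent"][2])/2-near[0],(d["extent"][1]+d["extent"][3])/2-near[1]))
    v,u=np.nonzero(best["region"]); return hullm(np.c_[u,v])
def fit(n,obs,z=0,x0=(.5,0)):
    f=lambda s:np.concatenate([(hullm(proj(p,model(n,*s,z)))-m)[:2] for p,m in obs])
    r=least_squares(f,x0)
    ar=[round(m[2]/hullm(proj(p,model(n,*r.x,z)))[2],2) for p,m in obs]
    return r.x,r.fun,ar
E
python3 - <<'E'
from h import *
C={"stand":((298,289),(235,152)),"tall_pot":((400,246),(232,255)),"middle_pot":((326,145),(427,239)),"low_pot":((260,160),(427,149)),"lid":((359,205),(317,245)),"tin":((278,215),(317,145)),"tomato":((307,182),(367,195)),"egg_cup":((329,238),(276,195))}
s=vision.camera("scene");t=vision.camera("top")
for n,(a,b) in C.items():
    fs,ft=feat(n,s,a),feat(n,t,b)
    for m in ([n] if n not in("middle_pot","low_pot") else ["middle_pot","low_pot"]):
        x,r,ar=fit(m,[(s,fs),(t,ft)]);print(n,m,x.round(4),r.round(1),ar)
w=vision.camera("wrist");cv2.imwrite("pics/w0.png",w["pixels"][:,:,::-1])
q=status.get_obs()
print(proj(w,np.array([q["ee_pos"],q["ee_pos"]-np.array([0,0,.15])])), -np.array(w["R"]).T@w["t"])
E
```

```text
stand stand [0.6493 0.2193] [-0.1 -0.9 -0.8 -0. ] [np.float64(0.92), np.float64(0.94)]
tall_pot tall_pot [0.4379 0.2126] [-0.  -0.9 -0.6 -0.3] [np.float64(0.92), np.float64(0.96)]
middle_pot middle_pot [ 0.4612 -0.1563] [-0.3 -0.8 -0.3  0.1] [np.float64(0.94), np.float64(0.9)]
middle_pot low_pot [ 0.4609 -0.1594] [-0.6  0.7  0.3  0.4] [np.float64(1.13), np.float64(0.97)]
low_pot middle_pot [ 0.6373 -0.163 ] [-0.3 -2.9 -1.2 -0.4] [np.float64(0.81), np.float64(0.83)]
low_pot low_pot [ 0.6383 -0.1662] [-0.6 -1.3 -0.6  0.2] [np.float64(0.98), np.float64(0.91)]
lid lid [0.4553 0.054 ] [-0.1 -0.7 -0.6  0. ] [np.float64(0.92), np.float64(0.92)]
tin tin [0.6486 0.052 ] [-0.2 -0.8 -0.6  0. ] [np.float64(1.0), np.float64(0.97)]
tomato tomato [ 0.549  -0.0459] [-0.1 -2.3 -1.2 -0.5] [np.float64(0.92), np.float64(0.99)]
egg_cup egg_cup [0.5547 0.1352] [-0.3 -1.6 -1.5 -0.5] [np.float64(0.81), np.float64(0.95)]
[[316.48593118 240.80081691]
 [316.0083046  186.32558153]] [ 0.27306559 -0.48171501  0.3848515 ]
```

```bash
python3 -m pendant '[0.571,-0.648,0,0,0,0.248,1, 0.571,-0.648,0,0,0,0.248,1, 0.571,-0.648,0,0,0,0.248,1, 0.571,-0.648,0,0,0,0.248,1, 0.571,-0.648,0,0,0,0.248,1, 0.571,-0.648,0,0,0,0.248,1, 0.571,-0.648,0,0,0,0.248,1, 0.571,-0.648,0,0,0,0.248,1, 0.571,-0.648,0,0,0,0.248,1, 0.571,-0.648,0,0,0,0.248,1, 0.571,-0.648,0,0,0,0.248,1, 0.571,-0.648,0,0,0,0.248,1]' 25
```

```text
time_s: 3.05
ee_pos: [0.3498, -0.1013, 0.2054]
eef_rot: [3.141, 0.0, -0.001]
force: [-0.9, 0.4, -1.1]
grip_width: 0.094
grip_force: 0.0
```

```bash
python3 -m pendant '[0.176,-0.628,0,0,0,0,1, 0.176,-0.628,0,0,0,0,1, 0.176,-0.628,0,0,0,0,1, 0.176,-0.628,0,0,0,0,1, 0.176,-0.628,0,0,0,0,1, 0.176,-0.628,0,0,0,0,1, 0.176,-0.628,0,0,0,0,1, 0.176,-0.628,0,0,0,0,1, 0.176,-0.628,0,0,0,0,1]'
python3 - <<'E'
from h import *
w=vision.camera("wrist");cv2.imwrite("pics/w1.png",w["pixels"][:,:,::-1])
p=proj(w,np.array([[.4379,.2126,.08]]));print(p)
for d in silhouettes("tall_pot",w): print(d["score"],d["extent"])
f=feat("tall_pot",w,p[0]);print(fit("tall_pot",[(w,f)],x0=(.438,.2126)))
E
```

```text
time_s: 3.95
ee_pos: [0.4381, 0.2125, 0.205]
eef_rot: [3.141, 0.001, -0.001]
force: [0.4, -0.5, 0.1]
grip_width: 0.0942
grip_force: 0.0
[[315.45716741 191.7889273 ]]
0.79 [283.3, 155.0, 346.7, 223.9]
(array([0.4364923 , 0.21317833]), array([-5.42617897e-07,  2.67228103e-07]), [np.float64(0.98)])
```

View pics/w1.png

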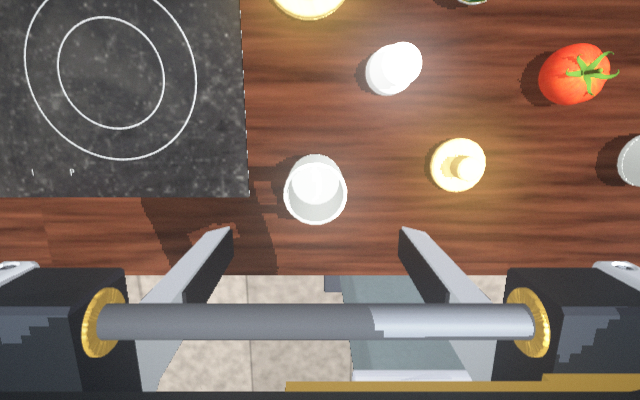

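The wrist view has the tall pot centred between the fingertips (pot at 315,189), 1–2 mm from the first estimate.

```bash
python3 -m pendant '[-0.002,-0.001,0.08,0,0,0,1, -0.002,-0.001,0.16,0,0,0,1, -0.002,-0.001,0.24,0,0,0,1, -0.002,-0.001,0.29,0,0,0,1, -0.002,-0.001,0.314,0,0,0,1, -0.002,-0.001,0.314,0,0,0,1, -0.002,-0.001,0.314,0,0,0,-1, -0.002,-0.001,0.314,0,0,0,-1, -0.002,-0.001,0.314,0,0,0,-1, -0.002,-0.001,0.314,0,0,0,-1, -0.002,-0.001,0.314,0,0,0,-1, -0.002,-0.001,0.314,0,0,0,-1]' 25
```

```text
time_s: 5.3
ee_pos: [0.4372, 0.214, 0.0489]
eef_rot: [-3.141, -0.001, 0.0]
force: [-0.3, -1.1, 4.6]
grip_width: 0.06
grip_force: 25.0
```

```bash
python3 -m pendant '[0,0,-0.04,0,0,0,-1, 0,0,-0.10,0,0,0,-1, 0,0,-0.16,0,0,0,-1, 0.06,0,-0.2,0,0,0,-1, 0.14,-0.004,-0.2,0,0,0,-1, 0.22,-0.008,-0.2,0,0,0,-1, 0.3,-0.012,-0.2,0,0,0,-1, 0.37,-0.012,-0.2,0,0,0,-1, 0.41,-0.012,-0.2,0,0,0,-1, 0.424,-0.012,-0.2,0,0,0,-1, 0.424,-0.012,-0.2,0,0,0,-1, 0.424,-0.012,-0.2,0,0,0,-1]'
python3 - <<'E'
from h import *
w=vision.camera("wrist");cv2.imwrite("pics/w2.png",w["pixels"][:,:,::-1])
o=status.get_obs();print(o["ee_pos"],o["force"])
p=proj(w,np.array([[.649,.219,.0],[.649,.219,.18]]));print(p)
for n in("stand","tall_pot"):
  for d in silhouettes(n,w): print(n,d["score"],d["extent"])
E
```

```text
time_s: 6.5
ee_pos: [0.648, 0.2202, 0.1483]
eef_rot: [3.142, 0.001, 0.001]
force: [-0.2, 0.2, -2.0]
grip_width: 0.0599
grip_force: 25.0
[0.64801021 0.22024814 0.14860724] [-0.16743235  1.40099438 -2.1679236 ]
[[316.84632285 185.39669638]
 [318.55754385 262.70712638]]
stand 0.81 [267.1, 141.3, 360.4, 207.7]
tall_pot 0.74 [256.7, 179.3, 374.3, 305.2]
```

View pics/w2.png

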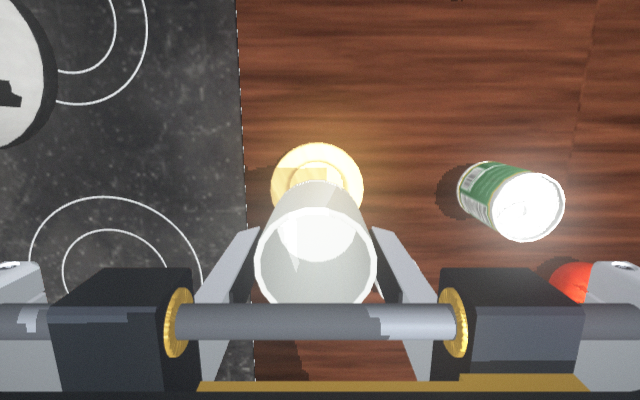

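Picture: the pot is held level (rim centre about 316,260), with the stand behind it (271–363 wide, top edge at row 142). Next I check the alignment numerically.

```bash
python3 - <<'E'
from h import *
w=vision.camera("wrist")
o=status.get_obs();e=o["ee_pos"]
I=w["pixels"].astype(int)
m=(I[:,:,0]-I[:,:,2]>70)&(I[:,:,0]>200); m[:,:240]=0;m[:,390:]=0;m[230:]=0
v,u=np.nonzero(m);print("colour ext",u.min(),v.min(),u.max(),v.max())
def ext(n,x,y,z):
    q=proj(w,model(n,x,y,z));return np.r_[q.min(0),q.max(0)]
print(ext("stand",.6493,.2193,0)-.5,ext("tall_pot",e[0],e[1],e[2]-.048)-.5)
d=silhouettes("stand",w)[0]["extent"];dt=silhouettes("tall_pot",w)[0]["extent"]
ob=np.array([(d[0]+d[2])/2,d[1]]);ob2=np.array([(u.min()+u.max())/2,v.min()])
for q in(ob,ob2):
    print("stand",least_squares(lambda s:(lambda E:np.array([(E[0]+E[2])/2-.5,E[1]-.5])-q)(ext("stand",*s,0)),(.65,.22)).x)
print(dt,"pot",least_squares(lambda s:(lambda E:np.array([(E[0]+E[2])/2-.5,E[3]-.5])-np.array([(dt[0]+dt[2])/2,dt[3]]))(ext("tall_pot",*s,e[2]-.048)),(.65,.22)).x,e)
E
```

```text
colour ext 271 142 363 207
[268.97684581 139.21952498 363.44581135 232.90886259] [252.65083669 175.34676861 378.58561476 319.65567088]
stand [0.64788852 0.21687599]
stand [0.64664276 0.21854179]
[255.9, 178.3, 377.0, 304.4] pot [0.65687013 0.21984985] [0.64836254 0.2202276  0.14892612]
```

```bash
python3 -m pendant '[-0.002,0,0.04,0,0,0,-1, -0.002,0,0.09,0,0,0,-1, -0.002,0,0.13,0,0,0,-1, -0.002,0,0.15,0,0,0,-1, -0.002,0,0.16,0,0,0,-1, -0.002,0,0.168,0,0,0,-1, -0.002,0,0.174,0,0,0,-1, -0.002,0,0.178,0,0,0,-1, -0.002,0,0.181,0,0,0,-1, -0.002,0,0.181,0,0,0,-1]'
```

```text
time_s: 7.8
ee_pos: [0.6479, 0.22, 0.058]
eef_rot: [-3.142, -0.0, 0.0]
force: [-0.3, 0.2, -1.6]
grip_width: 0.0602
grip_force: 25.0
```

```bash
python3 -m pendant '[0,0,0.002,0,0,0,-1, 0,0,0.004,0,0,0,-1, 0,0,0.005,0,0,0,-1, 0,0,0.005,0,0,0,-1]'
```

```text
time_s: 8.2
ee_pos: [0.6478, 0.22, 0.0554]
eef_rot: [3.142, 0.0, 0.0]
force: [0.9, 0.8, -2.1]
grip_width: 0.0601
grip_force: 25.0
```

```bash
python3 -m pendant '[0,0,0.002,0,0,0,-1, 0,0,0.004,0,0,0,-1, 0,0,0.004,0,0,0,-1]'; python3 - <<'E'
from h import *
o=[status.get_obs() for _ in range(1)][0];print(o["force"],o["ee_pos"])
E
```

```text
time_s: 8.5
ee_pos: [0.6484, 0.22, 0.0549]
eef_rot: [-3.141, -0.002, 0.0]
force: [-3.6, -2.2, 8.9]
grip_width: 0.06
grip_force: 25.0
[-3.62062215 -2.23395484  8.87159252] [0.64843085 0.21998564 0.0549419 ]
```

```bash
python3 -m pendant '[0,0,0,0,0,0,-0.2, 0,0,0,0,0,0,0.6, 0,0,0,0,0,0,1, 0,0,0,0,0,0,1, 0,0,0,0,0,0,1, 0,0,-0.04,0,0,0,1, 0,0,-0.12,0,0,0,1, 0,0,-0.2,0,0,0,1, 0,0,-0.28,0,0,0,1, 0,0,-0.3,0,0,0,1, 0,0,-0.3,0,0,0,1]'
python3 - <<'E'
from h import *
w=vision.camera("wrist");s=vision.camera("scene");t=vision.camera("top")
I=s["pixels"][200:330,220:400];J=t["pixels"][90:220,160:340]
K=w["pixels"][90:310,200:430]
z=lambda a:cv2.resize(a,(380,280),interpolation=cv2.INTER_CUBIC)
cv2.imwrite("pics/p1.png",np.hstack([z(I),z(K)])[:,:,::-1])
for p,nm in((s,"s"),(t,"t"),(w,"w")):
  g=proj(p,np.array([[.648,.219,.06]]))[0]
  f=feat("tall_pot",p,g);x,r,a=fit("tall_pot",[(p,f)],.008,(.648,.219));print(nm,x,a)
E
```

```text
time_s: 9.6
ee_pos: [0.6484, 0.2202, 0.205]
eef_rot: [-3.141, -0.003, 0.0]
force: [-0.6, 0.2, -1.1]
grip_width: 0.0939
grip_force: 0.0
s [0.64958718 0.22166708] [np.float64(0.96)]
t [0.64895166 0.20896577] [np.float64(0.65)]
w [0.64765192 0.21946041] [np.float64(0.96)]
```

View pics/p1.png

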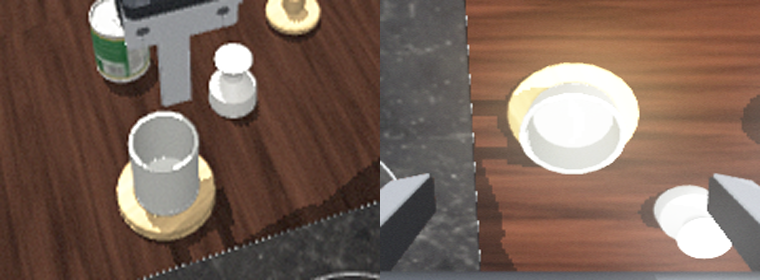

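The tall pot stands upright and seated in the stand in both views. Next is the middle pot.

```bash
python3 -m pendant '[-0.374,0.752,0,0,0,0,1, -0.374,0.752,0,0,0,0,1, -0.374,0.752,0,0,0,0,1, -0.374,0.752,0,0,0,0,1, -0.374,0.752,0,0,0,0,1, -0.374,0.752,0,0,0,0,1, -0.374,0.752,0,0,0,0,1, -0.374,0.752,0,0,0,0,1, -0.374,0.752,0,0,0,0,1, -0.374,0.752,0,0,0,0,1, -0.374,0.752,0,0,0,0,1]'
python3 - <<'E'
from h import *
w=vision.camera("wrist");print(status.get_obs()["ee_pos"])
f=feat("middle_pot",w,proj(w,np.array([[.461,-.156,.05]]))[0])
for m in("middle_pot","low_pot"):print(m,fit(m,[(w,f)],0,(.461,-.156)))
E
```

```text
time_s: 11.0
ee_pos: [0.461, -0.1558, 0.2032]
eef_rot: [-3.141, 0.0, -0.0]
force: [0.6, 0.4, -0.5]
grip_width: 0.0939
grip_force: 0.0
[ 0.46128721 -0.15530205  0.20319375]
middle_pot (array([ 0.45939404, -0.15539099]), array([8.16690431e-08, 2.61741889e-06]), [np.float64(0.96)])
low_pot (array([ 0.45700527, -0.15538694]), array([4.46018475e-08, 2.93988128e-06]), [np.float64(1.06)])
```

```bash
python3 -m pendant '[-0.002,0,0.08,0,0,0,1, -0.002,0,0.16,0,0,0,1, -0.002,0,0.24,0,0,0,1, -0.002,0,0.31,0,0,0,1, -0.002,0,0.34,0,0,0,1, -0.002,0,0.352,0,0,0,1, -0.002,0,0.352,0,0,0,1, -0.002,0,0.352,0,0,0,-1, -0.002,0,0.352,0,0,0,-1, -0.002,0,0.352,0,0,0,-1, -0.002,0,0.352,0,0,0,-1, -0.002,0,0.352,0,0,0,-1]'
python3 -m pendant '[0,0,0,0,0,0,-1, 0,0,0,0,0,0,-1]'
```

```text
time_s: 12.3
ee_pos: [0.4601, -0.1561, 0.0278]
eef_rot: [3.141, -0.0, 0.0]
force: [0.3, -0.4, 2.8]
grip_width: 0.059
grip_force: 25.0
time_s: 12.5
ee_pos: [0.4601, -0.1561, 0.0277]
eef_rot: [3.141, -0.0, 0.0]
force: [-2.2, 0.9, 5.7]
grip_width: 0.0592
grip_force: 25.0
```

```bash
python3 -m pendant '[0,0,-0.04,0,0,0,-1, 0,0,-0.10,0,0,0,-1, 0,0,-0.18,0,0,0,-1, 0,0,-0.25,0,0,0,-1, 0,0,-0.28,0,0,0,-1, 0,0,-0.28,0,0,0,-1]'
python3 -m pendant '[0.03,-0.06,0,0,0,0,-1, 0.066,-0.131,0,0,0,0,-1, 0.105,-0.21,0,0,0,0,-1, 0.144,-0.289,0,0,0,0,-1, 0.183,-0.367,0,0,0,0,-1, 0.222,-0.446,0,0,0,0,-1, 0.261,-0.525,0,0,0,0,-1, 0.3,-0.603,0,0,0,0,-1, 0.336,-0.674,0,0,0,0,-1, 0.36,-0.72,0,0,0,0,-1, 0.376,-0.75,0,0,0,0,-1, 0.376,-0.75,0,0,0,0,-1]'
python3 - <<'E'
from h import *
w=vision.camera("wrist");o=status.get_obs();print(o["ee_pos"],o["force"])
cv2.imwrite("pics/w3.png",w["pixels"][:,:,::-1])
E
```

```text
time_s: 13.1
ee_pos: [0.4607, -0.1563, 0.1692]
eef_rot: [3.14, -0.003, 0.0]
force: [-0.1, 0.1, -1.3]
grip_width: 0.059
grip_force: 25.0
time_s: 14.3
ee_pos: [0.6476, 0.2206, 0.1646]
eef_rot: [3.141, 0.003, 0.002]
force: [0.0, -0.2, -1.1]
grip_width: 0.0591
grip_force: 25.0
[0.647345   0.21931368 0.16498547] [ 0.28706814 -0.35425249 -1.16591378]
```

View pics/w3.png

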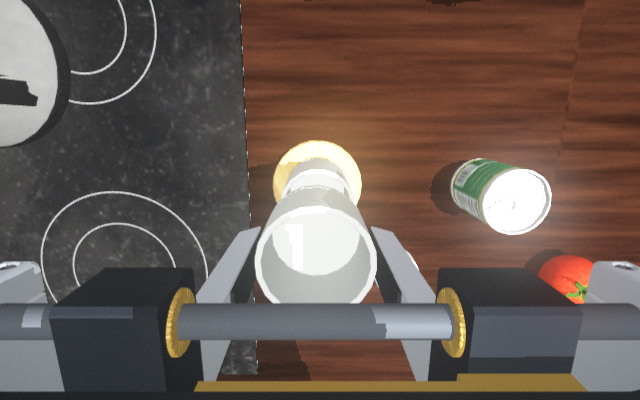

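The middle pot (rim 316,258) is in line above the tall pot and stand (317,185). Lowering it now.

```bash
python3 -m pendant '[0.001,0,0.03,0,0,0,-1, 0.001,0,0.055,0,0,0,-1, 0.001,0,0.075,0,0,0,-1, 0.001,0,0.085,0,0,0,-1, 0.001,0,0.093,0,0,0,-1, 0.001,0,0.099,0,0,0,-1, 0.001,0,0.105,0,0,0,-1, 0.001,0,0.11,0,0,0,-1, 0.001,0,0.112,0,0,0,-1, 0.001,0,0.112,0,0,0,-1]'
python3 -m pendant '[0,0,0.002,0,0,0,-1, 0,0,0.004,0,0,0,-1, 0,0,0.004,0,0,0,-1]'
```

```text
time_s: 15.35
ee_pos: [0.6484, 0.219, 0.1114]
eef_rot: [3.142, 0.0, 0.0]
force: [-0.1, -0.1, -0.7]
grip_width: 0.0593
grip_force: 25.0
time_s: 15.65
ee_pos: [0.6483, 0.219, 0.1093]
eef_rot: [3.142, 0.0, 0.0]
force: [-0.5, 0.2, -1.7]
grip_width: 0.0589
grip_force: 25.0
```

```bash
python3 -m pendant '[0,0,0.002,0,0,0,-1, 0,0,0.003,0,0,0,-1, 0,0,0.003,0,0,0,-1]'
python3 -m pendant '[0,0,0.002,0,0,0,-1, 0,0,0.002,0,0,0,-1]'
```

```text
time_s: 15.95
ee_pos: [0.6483, 0.219, 0.1079]
eef_rot: [3.142, 0.0, 0.0]
force: [-0.2, 0.4, -1.7]
grip_width: 0.0588
grip_force: 25.0
time_s: 16.15
ee_pos: [0.6483, 0.219, 0.1068]
eef_rot: [3.142, 0.0, 0.0]
force: [0.6, 0.5, -1.0]
grip_width: 0.059
grip_force: 25.0
```

```bash
python3 -m pendant '[0,0,0.002,0,0,0,-1, 0,0,0.003,0,0,0,-1, 0,0,0.003,0,0,0,-1]'
```

```text
time_s: 16.45
ee_pos: [0.6485, 0.2191, 0.1058]
eef_rot: [-3.141, -0.0, 0.0]
force: [-0.0, -0.5, 2.7]
grip_width: 0.0591
grip_force: 25.0
```

```bash
python3 -m pendant '[0,0,0,0,0,0,-0.2, 0,0,0,0,0,0,0.6, 0,0,0,0,0,0,1, 0,0,0,0,0,0,1, 0,0,0,0,0,0,1, 0,0,-0.04,0,0,0,1, 0,0,-0.12,0,0,0,1, 0,0,-0.19,0,0,0,1, 0,0,-0.2,0,0,0,1, 0,0,-0.2,0,0,0,1]'
python3 - <<'E'
from h import *
w=vision.camera("wrist");s=vision.camera("scene")
I=s["pixels"][170:320,220:400];K=w["pixels"][90:310,200:430]
z=lambda a:cv2.resize(a,(380,300),interpolation=cv2.INTER_CUBIC)
cv2.imwrite("pics/p2.png",np.hstack([z(I),z(K)])[:,:,::-1])
E
```

```text
time_s: 17.45
ee_pos: [0.6486, 0.2191, 0.2064]
eef_rot: [-3.141, -0.002, 0.0]
force: [0.8, 0.1, -0.7]
grip_width: 0.0943
grip_force: 0.0
```

View pics/p2.png

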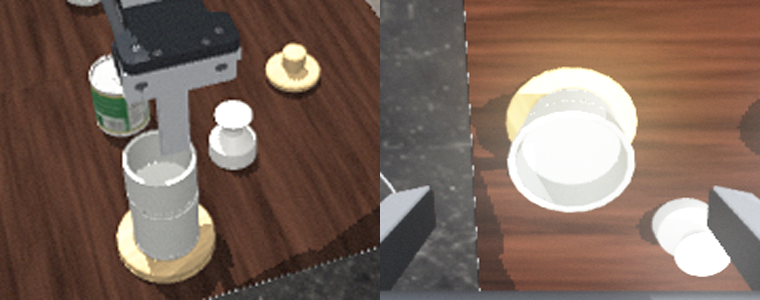

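The middle pot is seated, with a thin even seam. Now the low pot.

```bash
python3 -m pendant '[-0.02,0.77,0,0,0,0,1, -0.02,0.77,0,0,0,0,1, -0.02,0.77,0,0,0,0,1, -0.02,0.77,0,0,0,0,1, -0.02,0.77,0,0,0,0,1, -0.02,0.77,0,0,0,0,1, -0.02,0.77,0,0,0,0,1, -0.02,0.77,0,0,0,0,1, -0.02,0.77,0,0,0,0,1, -0.02,0.77,0,0,0,0,1, -0.02,0.77,0,0,0,0,1]'
python3 - <<'E'
from h import *
w=vision.camera("wrist");print(status.get_obs()["ee_pos"])
f=feat("low_pot",w,proj(w,np.array([[.638,-.166,.04]]))[0])
print(fit("low_pot",[(w,f)],0,(.638,-.166)))
E
```

```text
time_s: 18.65
ee_pos: [0.6384, -0.1647, 0.2046]
eef_rot: [-3.141, 0.001, 0.001]
force: [0.3, 0.6, 0.0]
grip_width: 0.0941
grip_force: 0.0
[ 0.63854565 -0.16452514  0.20490906]
(array([ 0.6369902 , -0.16545628]), array([ 4.95718382e-08, -2.56752287e-07]), [np.float64(0.96)])
```

```bash
python3 -m pendant '[-0.002,0.001,0.08,0,0,0,1, -0.002,0.001,0.16,0,0,0,1, -0.002,0.001,0.24,0,0,0,1, -0.002,0.001,0.31,0,0,0,1, -0.002,0.001,0.36,0,0,0,1, -0.002,0.001,0.376,0,0,0,1, -0.002,0.001,0.38,0,0,0,1, -0.002,0.001,0.38,0,0,0,-1, -0.002,0.001,0.38,0,0,0,-1, -0.002,0.001,0.38,0,0,0,-1, -0.002,0.001,0.38,0,0,0,-1, -0.002,0.001,0.38,0,0,0,-1]'
python3 -m pendant '[0,0,0,0,0,0,-1, 0,0,0,0,0,0,-1]'
```

```text
time_s: 19.95
ee_pos: [0.6377, -0.1665, 0.016]
eef_rot: [3.141, -0.001, 0.0]
force: [-0.6, 1.5, 3.4]
grip_width: 0.0596
grip_force: 25.0
time_s: 20.15
ee_pos: [0.6377, -0.1665, 0.016]
eef_rot: [3.141, -0.001, 0.0]
force: [-2.8, 1.4, 5.6]
grip_width: 0.0592
grip_force: 25.0
```

```bash
python3 -m pendant '[0,0,-0.04,0,0,0,-1, 0,0,-0.10,0,0,0,-1, 0,0,-0.18,0,0,0,-1, 0,0,-0.26,0,0,0,-1, 0,0,-0.32,0,0,0,-1, 0,0,-0.34,0,0,0,-1, 0,0,-0.34,0,0,0,-1]'
python3 -m pendant '[0.002,-0.06,0,0,0,0,-1, 0.004,-0.14,0,0,0,0,-1, 0.006,-0.22,0,0,0,0,-1, 0.008,-0.3,0,0,0,0,-1, 0.01,-0.38,0,0,0,0,-1, 0.013,-0.46,0,0,0,0,-1, 0.015,-0.54,0,0,0,0,-1, 0.018,-0.62,0,0,0,0,-1, 0.02,-0.69,0,0,0,0,-1, 0.021,-0.74,0,0,0,0,-1, 0.021,-0.771,0,0,0,0,-1, 0.021,-0.771,0,0,0,0,-1]'
python3 -c "
from station import status
o=status.get_obs();print(o['ee_pos'],o['force'])"
```

```text
time_s: 20.85
ee_pos: [0.6377, -0.1666, 0.1859]
eef_rot: [3.141, -0.001, 0.0]
force: [0.6, 0.2, -1.6]
grip_width: 0.0596
grip_force: 25.0
time_s: 22.05
ee_pos: [0.6472, 0.2203, 0.1833]
eef_rot: [3.141, 0.003, 0.002]
force: [0.3, -1.2, -0.3]
grip_width: 0.0597
grip_force: 25.0
[0.64720738 0.22031388 0.18330233] [ 0.27375404 -1.15358461 -0.30187622]
```

```bash
python3 -m pendant '[0,0,0.01,0,0,0,-1, 0,0,0.03,0,0,0,-1, 0,0,0.045,0,0,0,-1, 0,0,0.055,0,0,0,-1, 0,0,0.063,0,0,0,-1, 0,0,0.069,0,0,0,-1, 0,0,0.074,0,0,0,-1, 0,0,0.077,0,0,0,-1, 0,0,0.077,0,0,0,-1]'
python3 -m pendant '[0,0,0.002,0,0,0,-1, 0,0,0.003,0,0,0,-1, 0,0,0.003,0,0,0,-1]'
```

```text
time_s: 22.95
ee_pos: [0.6479, 0.219, 0.1468]
eef_rot: [3.142, 0.0, 0.0]
force: [0.5, -0.0, -1.0]
grip_width: 0.0595
grip_force: 25.0
time_s: 23.25
ee_pos: [0.6479, 0.219, 0.1455]
eef_rot: [-3.142, -0.0, 0.0]
force: [-0.2, -0.3, -1.9]
grip_width: 0.0599
grip_force: 25.0
```

```bash
python3 -m pendant '[0,0,0.002,0,0,0,-1, 0,0,0.003,0,0,0,-1, 0,0,0.003,0,0,0,-1]'
python3 -m pendant '[0,0,0.002,0,0,0,-1, 0,0,0.002,0,0,0,-1]'
```

```text
time_s: 23.55
ee_pos: [0.6479, 0.219, 0.144]
eef_rot: [-3.142, -0.0, 0.0]
force: [-0.2, 0.2, 0.0]
grip_width: 0.0598
grip_force: 25.0
time_s: 23.75
ee_pos: [0.6482, 0.2191, 0.144]
eef_rot: [-3.141, -0.002, 0.0]
force: [-1.3, -0.5, 5.2]
grip_width: 0.0593
grip_force: 25.0
```

```bash
python3 -m pendant '[0,0,0,0,0,0,-0.2, 0,0,0,0,0,0,0.6, 0,0,0,0,0,0,1, 0,0,0,0,0,0,1, 0,0,0,0,0,0,1, 0,0,-0.04,0,0,0,1, 0,0,-0.12,0,0,0,1, 0,0,-0.17,0,0,0,1, 0,0,-0.18,0,0,0,1, 0,0,-0.18,0,0,0,1]'
python3 - <<'E'
from h import *
w=vision.camera("wrist");s=vision.camera("scene")
I=s["pixels"][150:320,220:400];K=w["pixels"][90:310,200:430]
z=lambda a:cv2.resize(a,(380,320),interpolation=cv2.INTER_CUBIC)
cv2.imwrite("pics/p3.png",np.hstack([z(I),z(K)])[:,:,::-1])
E
```

```text
time_s: 24.75
ee_pos: [0.648, 0.219, 0.233]
eef_rot: [-3.141, -0.001, 0.0]
force: [0.1, 0.2, -0.1]
grip_width: 0.0948
grip_force: 0.0
```

View pics/p3.png

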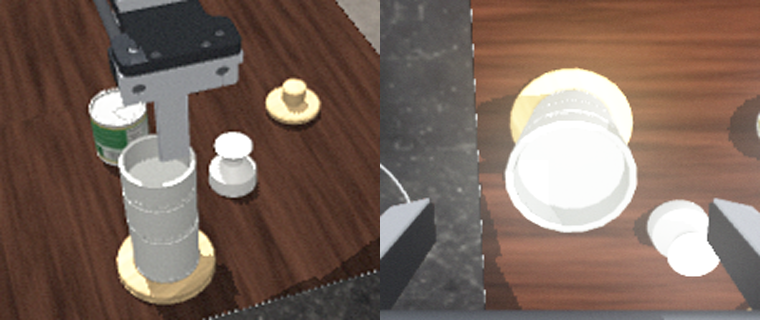

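All three pots are seated and upright. Now the lid.

```bash
python3 -m pendant '[-0.386,0.33,0,0,0,0,1, -0.386,0.33,0,0,0,0,1, -0.386,0.33,0,0,0,0,1, -0.386,0.33,0,0,0,0,1, -0.386,0.33,0,0,0,0,1, -0.386,0.33,0,0,0,0,1, -0.386,0.33,0.04,0,0,0,1, -0.386,0.33,0.06,0,0,0,1, -0.386,0.33,0.06,0,0,0,1]'
python3 - <<'E'
from h import *
w=vision.camera("wrist");print(status.get_obs()["ee_pos"])
f=feat("lid",w,proj(w,np.array([[.455,.054,.02]]))[0])
print(fit("lid",[(w,f)],0,(.455,.054)))
cv2.imwrite("pics/w4.png",w["pixels"][:,:,::-1])
E
```

```text
time_s: 25.75
ee_pos: [0.4543, 0.0542, 0.201]
eef_rot: [3.141, 0.004, 0.001]
force: [-0.1, 0.6, 0.8]
grip_width: 0.0941
grip_force: 0.0
[0.45479474 0.05423107 0.20205019]
(array([0.45359938, 0.0543521 ]), array([1.83637189e-06, 9.67499147e-08]), [np.float64(0.93)])
```

View pics/w4.png

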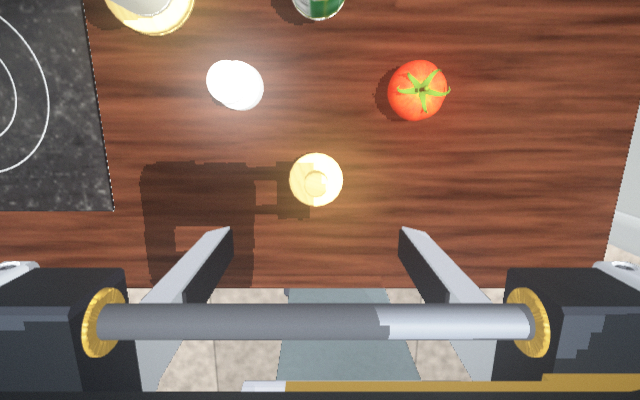

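The lid (316,180) and its knob (316,184) are centred between the fingers. Descending.

```bash
python3 -m pendant '[0,0,0.08,0,0,0,1, 0,0,0.16,0,0,0,1, 0,0,0.24,0,0,0,1, 0,0,0.31,0,0,0,1, 0,0,0.34,0,0,0,0.4, 0,0,0.36,0,0,0,0.2, 0,0,0.366,0,0,0,0.2, 0,0,0.366,0,0,0,0.2, 0,0,0.366,0,0,0,0.2]'
```

```text
time_s: 26.75
ee_pos: [0.4556, 0.0541, 0.0209]
eef_rot: [-3.142, -0.002, 0.0]
force: [-0.3, -0.2, 0.3]
grip_width: 0.0579
grip_force: 0.0
```

```bash
python3 -m pendant '[-0.001,0,0.004,0,0,0,0.2, -0.001,0,0.004,0,0,0,-1, -0.001,0,0.004,0,0,0,-1, -0.001,0,0.004,0,0,0,-1, -0.001,0,0.004,0,0,0,-1, -0.001,0,0.004,0,0,0,-1, -0.001,0,0.004,0,0,0,-1, -0.001,0,0.004,0,0,0,-1]' 20
python3 -m pendant '[0,0,-0.02,0,0,0,-1, 0,0,-0.06,0,0,0,-1, 0,0,-0.12,0,0,0,-1, 0,0,-0.2,0,0,0,-1, 0,0,-0.28,0,0,0,-1, 0,0,-0.36,0,0,0,-1, 0,0,-0.4,0,0,0,-1, 0,0,-0.42,0,0,0,-1, 0,0,-0.42,0,0,0,-1]'
python3 - <<'E'
from h import *
w=vision.camera("wrist");s=vision.camera("scene")
I=s["pixels"][120:240,270:450];K=w["pixels"][130:310,200:430]
z=lambda a:cv2.resize(a,(380,280),interpolation=cv2.INTER_CUBIC)
cv2.imwrite("pics/p4.png",np.hstack([z(I),z(K)])[:,:,::-1])
E
```

```text
time_s: 27.55
ee_pos: [0.4544, 0.054, 0.018]
eef_rot: [-3.142, -0.0, 0.0]
force: [0.5, -0.4, 1.6]
grip_width: 0.0255
grip_force: 20.0
time_s: 28.45
ee_pos: [0.4546, 0.054, 0.2288]
eef_rot: [-3.141, -0.002, 0.0]
force: [0.3, 0.6, -0.7]
grip_width: 0.0254
grip_force: 20.0
```

View pics/p4.png

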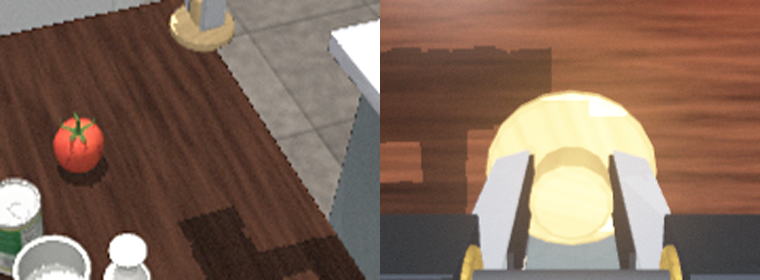

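The lid is held level by the knob. Carrying it over the stack.

```bash
python3 -m pendant '[0.04,-0.034,0,0,0,0,-1, 0.1,-0.085,0,0,0,0,-1, 0.16,-0.136,0,0,0,0,-1, 0.22,-0.188,0,0,0,0,-1, 0.28,-0.239,0,0,0,0,-1, 0.33,-0.281,0,0,0,0,-1, 0.365,-0.311,0,0,0,0,-1, 0.387,-0.33,0,0,0,0,-1, 0.387,-0.33,0,0,0,0,-1, 0.387,-0.33,0,0,0,0,-1]'
python3 -m pendant '[0,0,0.02,0,0,0,-1, 0,0,0.04,0,0,0,-1, 0,0,0.055,0,0,0,-1, 0,0,0.067,0,0,0,-1, 0,0,0.075,0,0,0,-1, 0,0,0.081,0,0,0,-1, 0,0,0.085,0,0,0,-1, 0,0,0.088,0,0,0,-1, 0,0,0.088,0,0,0,-1]'
```

```text
time_s: 29.55
ee_pos: [0.6473, 0.2187, 0.2263]
eef_rot: [3.141, 0.002, 0.0]
force: [-0.1, -0.6, -1.7]
grip_width: 0.0256
grip_force: 20.0
time_s: 30.45
ee_pos: [0.6479, 0.219, 0.1839]
eef_rot: [3.142, -0.0, 0.0]
force: [0.5, -0.4, -1.1]
grip_width: 0.0252
grip_force: 20.0
```

```bash
python3 -m pendant '[0,0,0.002,0,0,0,-1, 0,0,0.003,0,0,0,-1, 0,0,0.003,0,0,0,-1]'
python3 -m pendant '[0,0,0.002,0,0,0,-1, 0,0,0.002,0,0,0,-1]'
```

```text
time_s: 30.75
ee_pos: [0.6479, 0.219, 0.1824]
eef_rot: [3.142, -0.0, 0.0]
force: [0.0, -0.3, -1.0]
grip_width: 0.0258
grip_force: 20.0
time_s: 30.95
ee_pos: [0.6481, 0.2191, 0.182]
eef_rot: [-3.141, -0.001, 0.0]
force: [-1.0, -0.1, 3.3]
grip_width: 0.0257
grip_force: 20.0
```

```bash
python3 -m pendant '[0,0,0,0,0,0,-0.2, 0,0,0,0,0,0,0.2, 0,0,0,0,0,0,0.4, 0,0,0,0,0,0,0.4, 0,0,-0.03,0,0,0,0.4, 0,0,-0.1,0,0,0,0.4, 0,0,-0.17,0,0,0,0.4, -0.08,0,-0.2,0,0,0,0.4, -0.16,0.06,-0.2,0,0,0,0.4, -0.24,0.14,-0.2,0,0,0,0.4, -0.3,0.2,-0.2,0,0,0,0.4, -0.3,0.2,-0.2,0,0,0,0.4]'
python3 - <<'E'
from h import *
w=vision.camera("top");s=vision.camera("scene")
I=s["pixels"][150:320,220:400];K=w["pixels"][80:280,180:460]
z=lambda a:cv2.resize(a,(380,320),interpolation=cv2.INTER_CUBIC)
cv2.imwrite("pics/p5.png",np.hstack([z(I),z(K)])[:,:,::-1])
E
```

```text
time_s: 32.15
ee_pos: [0.495, 0.1164, 0.2832]
eef_rot: [3.141, -0.001, -0.002]
force: [0.6, 0.3, 0.2]
grip_width: 0.0658
grip_force: 0.0
```

View pics/p5.png

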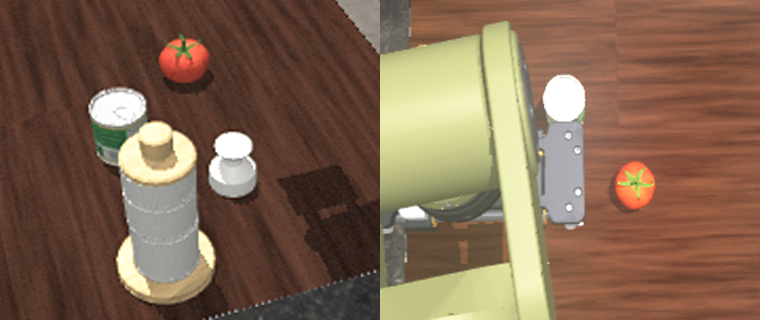

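The stack is complete, straight and seated, with the bystanders in place and the arm clear.

```bash
python3 -c "
from station import order
print(order.hand_in())"
```

```text
the job is handed in; nothing more can be done
None
```

The pots are stacked on the stand (tall, middle, low, lid on top), all upright and seated in the last camera view, with the tin, tomato and egg cup left in place; the job was handed in at about 32 s of the 118 s limit, and no verdict came back.

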